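# Seat a temperature probe in its thermowell and tighten the collet nut

## Robot

A 7-joint arm with a two-finger parallel gripper is mounted at the origin on a cart in front of the work surface, level with it; the furniture and walls round the work are solid. World frame = base frame: x ahead of the robot, y to its left, z up, the work surface at z = 0. Lengths are in m, angles in rad, forces in N, time in s.
With the tool pointing down it reaches from about 0.425 to 0.925 m from the base axis. Payload 6.8 kg.
Tool frame: the origin (TCP) lies midway between the tips of the shut fingers; the grasp point (between the pads) lies 19 mm behind it; z points along the fingers, y is the line along which they close (so a half turn about z gives the same grasp; the last joint's range is limited). The gripper opens to 85 mm and grips with 20 to 120 N. Pads are 22 mm wide; open, the fingers measure 114 mm over their backs; the gripper's body (76 mm by 85 mm) begins 54 mm behind the grasp point. The pads swing forward as they close: fully open they stand 13 mm farther back than shut.
Start: joints at [-1.443, 0.477, 0.022, 1.555, -0.011, 1.109, -0.083], TCP at [0.158, 0.656, 0.21] pointing down, gripper open.
Joint ranges: [-2.96, 2.96], [-0.34, 2.1], [-1.41, 1.46], [0.24, 2.44], [-1.37, 4.51], [0.17, 1.92], [-2.96, 2.96]. Speed limits (rad/s): [2.39, 2.39, 3.14, 3.14, 3.14, 3.14, 3.14].

## Interface

Orientations are given as a rotation vector (axis times angle).
In Python, from bench import r gives the robot as it stands. The module is installed in compiled form; this text tells all that it offers.
- The arm moves only by the tool apply_moves, never from a script. Its argument "rows" is a list of rows, each a list of 6 numbers: the shift along the tool's x, y, z scaled (see below), then the turn, a rotation vector about the tool's x, y, z scaled (see below). A call has 1 to 5 rows; each row is the pose to reach, as a shift and turn from the pose commanded when the call began, along the tool's axes at that moment; what a row does not reach only later rows make up. The controller multiplies each number of a shift by 0.25 m and each number of a turn by 90 degrees. A row lasts 1/8 s, in which the tool goes at most 62.5 mm and 10.7 degrees, less where a joint would pass 70% of its speed; a pose out of reach is approached as far as the arm can. A call with a number of a shift or a turn outside -1 to 1 is refused whole. A call with a gripper value outside its range is refused whole. "claw" is the opening, from 0 (shut) to 1 (fully open), set as the call begins (left out, the last holds). The fingers move at their own pace and stop on an object; "newtons" is the grip in N (left out, the last holds). Time passes only in rows, so rows that repeat a pose let the fingers close. It gives the time, the measured TCP pose, the force, the opening and the grip force at its end, in the units of the state.
- r.get_obs(): the state, without advancing time (a new reading comes with each control period).
- r.grab_frame(name): name is "scene" or "top" or "wrist"; returns a dict with "pixels" (384x512x3 uint8, red, green, blue), "intrinsics" (3x3 intrinsics, pixels), "eye" and "attitude" of the camera in the world. Camera axes: x right, y up, looking along -z (the intrinsics and any distortion apply to the point x, -y, -z); pixel columns grow to the right and rows downward; lengths in m; the calibration is good to about 2 mm. A picture is of the moment at which its call begins. There is no depth.
- r.hand_in(): hands the job in; it is judged then, once.
Trained networks look in a picture, given as the dict that the camera call returned (one of the last four; its "shot" number tells which), for a name from the list of things; names that differ only in an ending like _2 or _b are one class to them, and where a whole thing is asked for, a point or a joint stands for the part that bears it (a point fixed in the world has none). Each returns a list of dicts, best first, with "conf" (0 to 1); they miss things now and then, are a little off and sometimes report something else, mostly with a low value. They report only what shows in the picture. A call takes as long as a camera call. They do not tell look-alikes from the thing itself.
- r.search_frame(picture, thing): "rect" ([left, top, width, height] in pixels, round what is visible of it).
- r.outline_of(picture, thing): "pixels" (384x512 bool, what is visible of it) and "rect" ([left, top, width, height] in pixels, round what is visible of it).
- r.landmark_of(picture, thing): "point" ([column, row] in pixels: a listed point, or the origin of a listed thing).
The state is a dict: "clock": time; "joints": joint angles; "qvel": joint speeds; "tau": joint torques, N m; "tcp_pos": TCP position; "orientation": TCP orientation; "contact_force": force on the tool from outside, world axes, zero at the start; "moment": the same for the moment, N m; "grip_width": finger opening in m; "gripper_force": force on a finger pad.
Only numpy, scipy, OpenCV 4.12 (cv2) and the standard library are available. Lean on these libraries where they do the work, as an engineer would, in place of code of your own. Each camera call takes 0.05 s, during which the arm holds its last target. There are 200 camera calls.

## Task

Take the long temperature probe out of the stand and push it straight down through the knurled nut on the lid of the warming vessel, past the springs that hug it, until it is fully home on the floor of the thermowell, pressing firmly but not hard. Then turn the knurled nut clockwise until its collet grips the probe firmly, stopping there without forcing it. Let go with the probe still fully home, without disturbing the blanking plug, the dropper bottle or the specimen cup beside the work.

Things in the scene. Friction and masses are not known exactly. Their poses are not given: they have to be found in the camera images.
- probe_head (a point): centre of the temperature probe's head, where it is grasped: round, 18 mm in diameter, 26 mm tall, on the probe's axis, 89 mm above its domed end and 13 mm below its top; z points up along the probe. Standing in the stand, the head spans 83 to 109 mm above the table
- probe: the temperature probe, about 120 g, 102 mm long, upright in a bore of the stand: a straight steel sheath 10 mm in diameter and 76 mm long with a domed end, and the head on top of it. Origin at the domed end, on its axis; z points up to the head. In the stand the domed end is 7 mm above the table
- probe_tip (a point): the domed lower end of the probe's sheath (same point as the probe's origin)
- vessel: fixed stainless warming vessel, 132 mm in diameter, origin under its centre; lid top 85 mm above the table (screws and small plugs on it rise 10 mm more); two hose tails on its +x side reach 89 mm from the axis. In the middle of the lid a fixed boss, 39 mm wide and 22 mm tall, carries the round knurled nut: 38 mm in diameter, 107 to 131 mm above the table
- port_mouth (a point): centre of the nut's open top, 131 mm above the table: a funnel 22 mm wide, narrowing to a 13 mm throat 7 mm below. Under it the three collet jaws, open 11.5 to 21 mm (hidden, differs from case to case), then the 12.4 mm bore. Straight down, 70 mm to the floor. With the probe home its head's underside is 6 mm above this point, its top 32 mm above
- nut_grip (a point): point on the nut's vertical axis at the height to grip it, 10 mm below its top, 14 mm above its underside. The nut turns clockwise seen from above to tighten and does not rise or sink. It drags steadily with about 0.35 N m as it turns and stays where it is left; felt at rest after a step, that drag may show either way round, so compare readings taken alike. No mark shows its angle
- collet: the collet in the nut (origin at the vessel's). Clockwise turning closes its jaws 4 mm each per rad. 0.2 to 1.4 rad from the start they touch the sheath; from there the torque climbs steadily, by about 0.1 N m for each further 0.1 rad. A rise of 0.25 to 0.4 N m over the level while it ran free is a firm grip; a rise of 0.5 N m is forcing
- well_floor (a point): centre of the closed floor of the thermowell, on the nut's axis, 61 mm above the table; the probe's domed end rests here when it is fully home
- well: the thermowell, a fixed blind tube under the nut (origin at the vessel's). 22 mm above its floor three spring fingers hug the sheath: the probe, let go, stops on them; about 3 to 6 N pushes it past them and down, and they hold it where it is left. Pressing on the floor with 8 to 25 N is right; 45 N spoils it
- stand: fixed white block 44 x 156 x 50 mm (x, y, z) on a grey foot 54 x 166 x 6 mm, origin under its centre; three vertical bores, 11.6 mm wide and 43 mm deep, in a row along its y at -52, 0 and +52 mm. The probe and the blanking plug stand in two of them
- plug_head (a point): centre of the head of the blanking plug, a bystander in the stand: a 10 mm pin only 30 mm long under a broad knurled head, 23 mm in diameter and 16 mm tall, that rests on the stand's top
- dropper_2: reagent dropper bottle with a grey cap standing alone behind the stand, 25 mm in diameter, 71 mm tall, a bystander; origin under its centre
- cup_a: specimen cup with a yellow lid, the one nearest the vessel, 52 mm in diameter, 62 mm tall, a bystander; origin under its centre
Things that resemble listed ones, but are neither listed nor needed, are in the scene too. What is shaped like the probe but blue or yellow is not meant.

How it is judged:
On the way:
1. the probe is fully home: its domed end within 2 mm of the thermowell's floor (z of probe_tip in the frame of well_floor below 0.002 m and horizontal distance between probe_tip and well_floor below 0.003 m), for 0.2 s.
At the end, for the whole second after the job is handed in: The probe stands upright (within 0.06 rad) and at rest in the port, its domed end within 2 mm of the thermowell's floor and 3 mm of its axis, gripped by the closed collet (the jaws together press on it with more than 40 N) (all of step 1 and angle between probe_tip's own z axis and vertical below 0.06 rad and contact force between probe and collet above 40 N and linear speed of probe below 0.01 m/s); the robot touches nothing.
It fails at once if the probe is pressed on the thermowell with more than 45 N (contact force between probe and well above 45 N).
It fails at once if the nut is forced: the jaws together press on the probe with more than 140 N (contact force between probe and collet above 140 N).
It fails at once if the blanking plug is moved by more than 20 mm (distance of plug_head from where it was at the start of the episode above 0.02 m).
It fails at once if a bystander is moved by more than 30 mm (distance of any of dropper_2, cup_a from where it was at the start of the episode above 0.03 m).
It also fails if it takes over 69 s, if anything falls off the work surface, if the arm or the gripper's body presses on something with over 40 N, if the wrist force passes 120 N, or if a joint passes its speed limit or range.

## Working session

There is one attempt and no reset: what is moved stays moved. The work goes in short steps, Python scripts to look and compute and a tool call to move; the robot and the scene stay as the last step left them, time stands still between calls to the robot, and variables do not carry over. Pictures are saved under pics/ and viewed, at most 10 in all, crops included, and the job is handed in when it is done.

Besides the shell and the picture viewer there is one more tool, called after ">>>" as name(argument=value, ...) on one line, values as JSON. apply_moves: Moves the arm, as the interface text tells. Its arguments: {"type":"object","properties":{"rows":{"type":"array","items":{"type":"array","items":{"type":"number"}}},"claw":{"type":"number"},"newtons":{"type":"number"}},"required":["rows"]}

```bash
mkdir -p pics; cat > h.py <<'E'
import numpy as np, cv2
from scipy.spatial.transform import Rotation as R
from bench import r
def att(f):
    a=np.array(f["attitude"],float)
    return a if a.shape==(3,3) else (R.from_rotvec(a).as_matrix() if a.size==3 else R.from_quat(a).as_matrix())
def ray(f,p):
    K=np.array(f["intrinsics"]);d=np.linalg.inv(K)@[p[0],p[1],1]
    return np.array(f["eye"]),att(f)@(d*[1,-1,-1])
def atz(f,p,z):
    o,d=ray(f,p);return o+d*(z-o[2])/d[2]
def proj(f,X):
    c=att(f).T@(np.array(X)-f["eye"]);q=np.array(f["intrinsics"])@(c*[1,-1,-1]);return q[:2]/q[2]
def tri(fs,ps):
    A=np.zeros((3,3));b=np.zeros(3)
    for f,p in zip(fs,ps):
        o,d=ray(f,p);d=d/np.linalg.norm(d);M=np.eye(3)-np.outer(d,d);A+=M;b+=M@o
    return np.linalg.solve(A,b)
def save(f,n): cv2.imwrite(f"pics/{n}.png",f["pixels"][:,:,::-1])
E
cat > a.py <<'E'
from h import *
np.set_printoptions(precision=4,suppress=True)
print({k:np.round(v,3) for k,v in r.get_obs().items()})
F={n:r.grab_frame(n) for n in("scene","top")}
cv2.imwrite("pics/both.png",np.hstack([F["scene"]["pixels"],F["top"]["pixels"]])[:,:,::-1][:, :]) 
im=cv2.imread("pics/both.png");cv2.imwrite("pics/both.png",cv2.resize(im,(800,300),interpolation=cv2.INTER_AREA))
save(F["scene"],"scene");save(F["top"],"top")
print(F["top"]["attitude"],F["top"]["eye"],F["scene"]["eye"],{k:v for k,v in F["top"].items() if k not in("pixels","attitude")})
Z=dict(probe_head=.096,port_mouth=.131,nut_grip=.121,plug_head=.058,dropper_2=0,cup_a=0,stand=0,vessel=0)
for t,z in Z.items():
    for n,f in F.items():
        for k in r.landmark_of(f,t)[:5]: print(t,n,round(k["conf"],2),np.round(k["point"],1),atz(f,k["point"],z))
E
python3 a.py
```

```text
{'clock': np.float64(0.0), 'joints': array([-1.443,  0.478,  0.022,  1.556, -0.011,  1.109, -0.083]), 'qvel': array([-0.   , -0.   , -0.001, -0.001, -0.002,  0.001, -0.001]), 'tau': array([  0.   , -59.645,   1.608, -28.12 ,   0.012,   0.01 ,  -0.   ]), 'tcp_pos': array([0.158, 0.656, 0.209]), 'orientation': array([-0.369, -3.12 ,  0.003]), 'contact_force': array([ 0.365,  0.155, -0.268]), 'moment': array([-0.007, -0.024,  0.058]), 'gripper_force': np.float64(0.0), 'grip_width': np.float64(0.085)}
[ 0.1795 -0.1752 -1.5899] [0.3658 0.0273 1.1375] [-0.0635  0.4637  0.4701] {'intrinsics': array([[465.8089,   0.    , 256.9276],
       [  0.    , 465.8089, 192.302 ],
       [  0.    ,   0.    ,   1.    ]]), 'eye': array([0.3658, 0.0273, 1.1375]), 'shot': 2}
probe_head scene 0.73 [202.9 234.3] [0.543  0.1884 0.096 ]
probe_head scene 0.72 [223.6 267.2] [0.4317 0.2066 0.096 ]
probe_head scene 0.63 [256.4 261.5] [0.4181 0.1544 0.096 ]
probe_head scene 0.6 [207.7 245.2] [0.5046 0.1979 0.096 ]
probe_head top 0.59 [176.  269.7] [0.4335 0.2105 0.096 ]
probe_head top 0.57 [207.6 271.2] [0.4284 0.1
[... 396 characters left out ...]
] [ 0.5281 -0.0924  0.121 ]
plug_head scene 0.61 [232.7 248.7] [0.5265 0.1372 0.058 ]
plug_head top 0.49 [209.6 236.2] [0.5111 0.1399 0.058 ]
dropper_2 scene 0.81 [200.7 237. ] [0.6902 0.1272 0.    ]
dropper_2 scene 0.62 [233.5 249.5] [0.6059 0.0914 0.    ]
dropper_2 top 0.56 [222.2 162.9] [0.7053 0.1133 0.    ]
cup_a scene 0.86 [249.5 212. ] [ 0.7388 -0.0302  0.    ]
cup_a top 0.61 [275.5 151.8] [ 0.7311 -0.0232  0.    ]
stand scene 0.73 [207.7 288.5] [0.5138 0.1979 0.    ]
stand top 0.74 [187.  238.2] [0.5154 0.2014 0.    ]
stand top 0.73 [317.7 213. ] [ 0.5695 -0.1222  0.    ]
vessel scene 0.61 [322.2 237.3] [ 0.5462 -0.1014  0.    ]
vessel top 0.93 [314.8 223. ] [ 0.5447 -0.1137  0.    ]
```

```bash
python3 - <<'E'
import cv2,numpy as np
a=cv2.imread("pics/scene.png")[140:320,140:380];b=cv2.imread("pics/top.png")[120:300,140:380]
s=lambda x:cv2.resize(x,(400,300),interpolation=cv2.INTER_CUBIC)
top=np.hstack([s(a),s(b)]);bot=cv2.imread("pics/both.png")
cv2.imwrite("pics/v1.png",np.vstack([top,bot]))
E
```

```text
(no output)
```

View pics/v1.png

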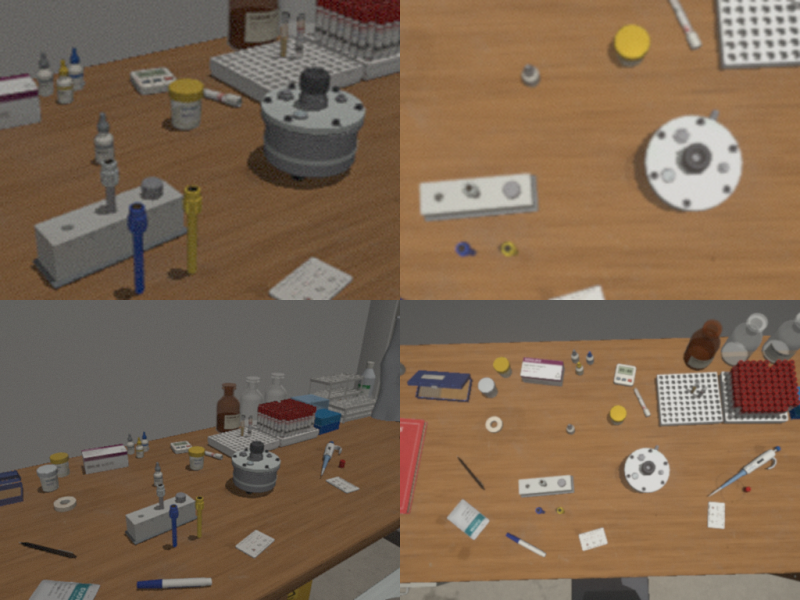

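The real probe is the grey one in the stand's middle bore: scene (207,245), top (183,234). These could be mistaken for it:
- blue one: scene (223,267), top (176,270)
- yellow one: scene (256,261), top (208,271)
- blanking plug: scene (232,249), top (210,236)
- dropper: scene (202,234)

I'll move above the probe and check with the wrist camera.

```bash
cat >> h.py <<'E'
def pose():
    o=r.get_obs();return np.array(o["tcp_pos"]),R.from_rotvec(o["orientation"])
def yawR(y):  # tool down, tool y axis at world angle y (from +y, ccw)
    c,s=np.cos(y),np.sin(y)
    return R.from_matrix(np.array([[-c,-s,0],[-s,c,0],[0,0,-1]]).T.T) if 0 else R.from_matrix(np.column_stack([[-c,-s,0],[-s,c,0],[0,0,-1]]))
def rel(p,y):
    p0,q0=pose();return np.round(q0.inv().apply(np.array(p)-p0)/.25,4),np.round((q0.inv()*yawR(y)).as_rotvec()/(np.pi/2),4)
E
python3 - <<'E'
from h import *
f=r.grab_frame("scene");g=r.grab_frame("top")
print(tri([f,g],[(207.7,245.2),(182.6,233.4)]),tri([f,g],[(328.5,188.3),(319.2,214.6)]),tri([f,g],[(330,183.4),(317.6,213.1)]))
print(yawR(0).as_matrix(),rel([.512,.197,.25],0),rel([.512,.197,.25],-.24))
E
```

```text
[0.51355176 0.19581461 0.0911824 ] [ 0.54562553 -0.10918599  0.1169793 ] [ 0.54448449 -0.10658627  0.12958852]
[[-1. -0.  0.]
 [ 0.  1.  0.]
 [-0.  0. -1.]] (array([-1.8073, -1.4553, -0.1592]), array([ 0.    ,  0.    , -0.1502])) (array([-1.8073, -1.4553, -0.1592]), array([ 0.    , -0.    ,  0.0026]))
```

>>> apply_moves(rows=[[-0.18,-0.146,-0.16,0,0,0],[-0.36,-0.292,-0.16,0,0,0],[-0.54,-0.438,-0.16,0,0,0],[-0.72,-0.584,-0.16,0,0,0],[-0.9,-0.73,-0.16,0,0,0]])

```text
clock: 1.62
tcp_pos: [0.3349, 0.4247, 0.2505]
orientation: [0.37, 3.119, 0.001]
contact_force: [1.4, 0.5, 0.3]
grip_width: 0.0855
gripper_force: 0.0
```

>>> apply_moves(rows=[[-0.18,-0.146,0,0,0,-0.05],[-0.36,-0.292,0,0,0,-0.1],[-0.54,-0.438,0,0,0,-0.15],[-0.72,-0.584,0,0,0,-0.15],[-0.9,-0.72,0,0,0,-0.15]])

```text
clock: 2.25
tcp_pos: [0.5116, 0.1971, 0.2506]
orientation: [0.0, 3.141, 0.001]
contact_force: [0.6, 1.6, 0.7]
grip_width: 0.0856
gripper_force: 0.0
```

```bash
python3 - <<'E'
from h import *
print(pose()[0],pose()[1].as_rotvec(),r.get_obs()["joints"])
f=r.grab_frame("wrist");save(f,"w1");g=r.grab_frame("top")
for t,z in dict(probe_head=.096,plug_head=.058,stand=0).items():
    for h in (f,g):
        for k in r.landmark_of(h,t)[:3]: print(t,round(k["conf"],2),np.round(k["point"],1),atz(h,k["point"],z))
print(f["eye"])
E
```

```text
[0.51155461 0.19709072 0.25059143] [3.37002607e-04 3.14093340e+00 9.43664125e-04] [-0.70835142  0.22996737  0.27041554  1.82895574 -0.06899253  1.09087116
  1.15769859]
probe_head 0.79 [256.1 174.2] [0.51321348 0.19927855 0.096     ]
probe_head 0.53 [265.6 105.4] [0.43380894 0.20993855 0.096     ]
probe_head 0.51 [213.5 105.4] [0.43372021 0.15151408 0.096     ]
probe_head 0.63 [180.3 233.9] [0.51292664 0.20183545 0.096     ]
probe_head 0.46 [205.1 271.2] [0.42855894 0.14610498 0.096     ]
plug_head 0.54 [253.5 156.7] [0.49882762 0.19604314 0.058     ]
plug_head 0.51 [221.9 168.5] [0.51477346 0.15349088 0.058     ]
plug_head 0.6 [188.7 237.4] [0.50957869 0.18854858 0.058     ]
plug_head 0.53 [211.7 234. ] [0.51611091 0.13496292 0.058     ]
stand 0.56 [254.8 156.8] [0.5096351  0.19781519 0.        ]
stand 0.66 [188.2 237.1] [0.51807714 0.19844435 0.        ]
[0.43356515 0.19748436 0.41347995]
```

View pics/w1.png

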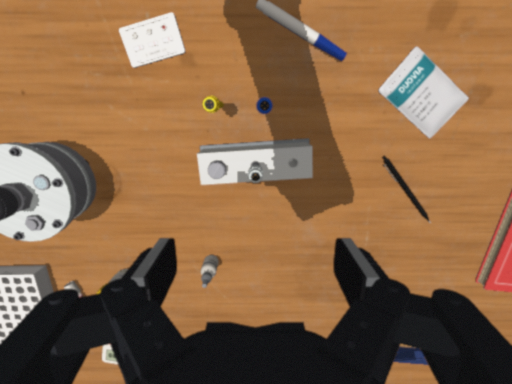

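The wrist view shows the grey probe head at (256,174) in the middle bore. The plug is at (217,168), yellow at (210,104) and blue at (264,105). I'm descending over the probe with the fingers half open.

>>> apply_moves(rows=[[-0.006,0.008,0.1,0,0,0],[-0.006,0.008,0.25,0,0,0],[-0.006,0.008,0.4,0,0,0],[-0.006,0.008,0.5,0,0,0],[-0.006,0.008,0.5,0,0,0]], claw=0.55)

```text
clock: 3.28
tcp_pos: [0.5101, 0.2013, 0.1236]
orientation: [0.003, -3.138, 0.003]
contact_force: [0.1, 0.1, 0.9]
grip_width: 0.047
gripper_force: 0.0
```

>>> apply_moves(rows=[[0,0,0.05,0,0,0],[0,0,0.1,0,0,0],[0,0,0.15,0,0,0],[0,0,0.178,0,0,0],[0,0,0.178,0,0,0]])

```text
clock: 3.9
tcp_pos: [0.5117, 0.2004, 0.0801]
orientation: [-0.001, -3.141, 0.001]
contact_force: [0.0, -0.7, -0.8]
grip_width: 0.0471
gripper_force: 0.0
```

```bash
python3 - <<'E'
from h import *
f=r.grab_frame("wrist");g=r.grab_frame("scene")
cv2.imwrite("pics/g1.png",np.hstack([f["pixels"][130:330,150:350],cv2.resize(g["pixels"][170:290,150:270],(200,200))])[:,:,::-1])
cv2.imwrite("pics/g1.png",cv2.resize(cv2.imread("pics/g1.png"),(800,400)))
E
```

```text
(no output)
```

View pics/g1.png

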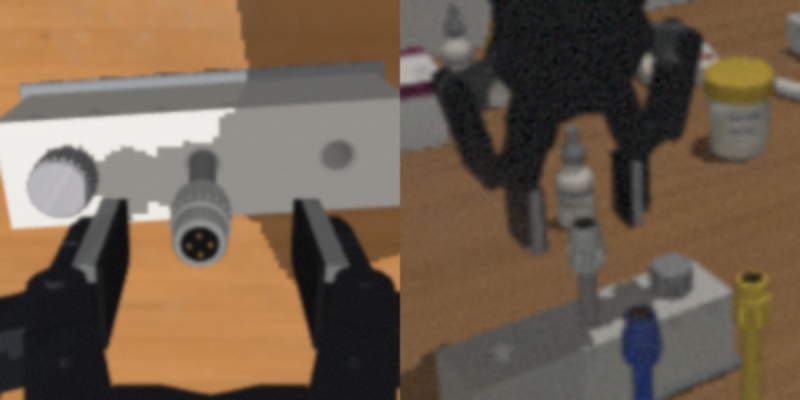

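The wrist crop shows the plug at crop (62,182) untouched and the probe head top at crop (200,245) between the pads. I'm checking the centring in x numerically.

```bash
python3 - <<'E'
from h import *
f=r.grab_frame("wrist")
c=lambda p:((p-[150,130])*2)
p0=pose()[0]
for dx in(-.005,0,.005): print(dx,c(proj(f,[p0[0]+dx,p0[1],.109])))
print(atz(f,np.array([200,243])/2+[150,130],.109),p0)
print(atz(f,np.array([203,160])/2+[150,130],.055),p0)
for k in r.landmark_of(f,"probe_head")[:2]: print(k["conf"],atz(f,k["point"],.096))
E
```

```text
-0.005 [208.08744901 225.50339948]
0 [208.13044568 241.44333808]
0.005 [208.17260655 257.07342821]
[0.51284596 0.19849104 0.109     ] [0.51235673 0.20077951 0.08098445]
[0.50921852 0.19875686 0.055     ] [0.51235673 0.20077951 0.08098445]
0.93 [0.51313657 0.19791108 0.096     ]
0.87 [0.43226798 0.15076464 0.096     ]
```

>>> apply_moves(rows=[[-0.002,-0.009,0,0,0,0],[-0.002,-0.009,0,0,0,0],[-0.002,-0.009,0,0,0,0],[-0.002,-0.009,0,0,0,0],[-0.002,-0.009,0,0,0,0]], claw=0, newtons=60)

```text
clock: 4.72
tcp_pos: [0.5129, 0.1986, 0.081]
orientation: [0.0, 3.141, 0.0]
contact_force: [-0.3, -1.4, 4.8]
grip_width: 0.0138
gripper_force: 58.7
```

>>> apply_moves(rows=[[0,0,0,0,0,0],[0,0,0,0,0,0],[0,0,-0.03,0,0,0],[0,0,-0.1,0,0,0],[0,0,-0.2,0,0,0]])

```text
clock: 5.35
tcp_pos: [0.5119, 0.1983, 0.1314]
orientation: [-0.0, -3.14, 0.001]
contact_force: [0.3, 0.8, -1.0]
grip_width: 0.0137
gripper_force: 58.6
```

>>> apply_moves(rows=[[0,0,-0.15,0,0,0],[0,0,-0.3,0,0,0],[0,0,-0.42,0,0,0],[0,0,-0.44,0,0,0],[0,0,-0.44,0,0,0]])

```text
clock: 5.98
tcp_pos: [0.5121, 0.1984, 0.2405]
orientation: [-0.0, -3.141, -0.0]
contact_force: [-0.8, -0.3, -0.8]
grip_width: 0.0141
gripper_force: 58.6
```

```bash
python3 - <<'E'
from h import *
o=r.get_obs();print(o["tcp_pos"],o["contact_force"],o["joints"])
f=r.grab_frame("wrist");g=r.grab_frame("scene")
a=cv2.resize(f["pixels"][130:330,150:350],(400,400),interpolation=3)
print(proj(g,o["tcp_pos"]))
u,v=proj(g,o["tcp_pos"]).astype(int)
b=cv2.resize(g["pixels"][v-60:v+80,u-70:u+70],(400,400),interpolation=3)
cv2.imwrite("pics/g2.png",np.hstack([a,b])[:,:,::-1])
for t in("probe_head","probe_tip"):
    for h in(f,g):
        for k in r.landmark_of(h,t)[:3]: print(t,round(k["conf"],2),np.round(k["point"],1))
E
```

```text
[0.51211742 0.19841933 0.24052379] [-0.76697584 -0.28410472 -0.8455037 ] [-0.71064478  0.2419612   0.27259616  1.83843367 -0.07379234  1.07121084
  1.16054004]
[201.44597785 164.33805911]
probe_head 0.73 [256.4 240.9]
probe_head 0.69 [264.5 105.9]
probe_head 0.55 [255.5 156.8]
probe_head 0.97 [201.2 158.2]
probe_head 0.88 [258.7 261.9]
probe_head 0.75 [221.9 272.5]
probe_tip 0.83 [215.7 104.6]
probe_tip 0.74 [253.1 192.1]
probe_tip 0.83 [254.9 302.7]
probe_tip 0.67 [223.6 313.3]
probe_tip 0.65 [204.9 208.3]
```

View pics/g2.png

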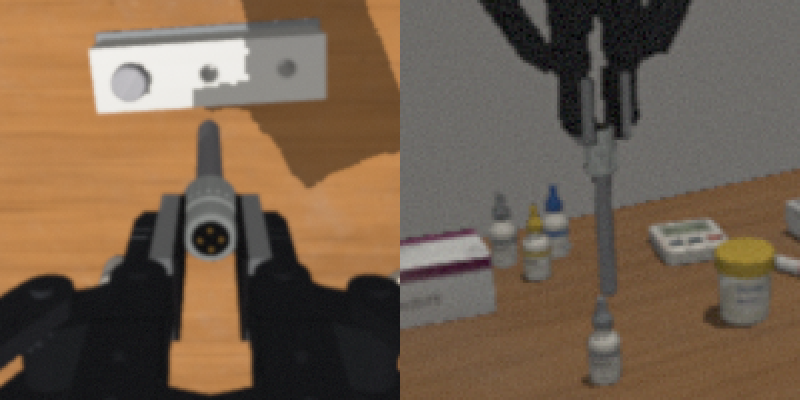

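```bash
python3 - <<'E'
from h import *
np.set_printoptions(precision=4,suppress=True)
f=r.grab_frame("wrist");g=r.grab_frame("scene");t=r.grab_frame("top")
hd=tri([f,g],[(256.4,240.9),(201.2,158.2)]);tp=tri([f,g],[(253.1,192.1),(204.3,207)])
print(hd,tp,hd-tp,pose()[0])
for z in(.0,.015,.03,.045,.06): print(z,[proj(h,pose()[0]+[0,0,z]) for h in(f,g)])
cr=g["pixels"][120:215,155:250];cr=cv2.resize(cr,(600,600),interpolation=3)
s=600/95
def d(X,c):
    p=((proj(g,X)-[155,120]+.5)*s).astype(int);cv2.circle(cr,tuple(int(a) for a in p),3,c,-1)
p=pose()[0]
for z in(0,.019,.04): d(p+[0,0,z],(255,0,0))
for z in(.002,.028):
    for y in(-.009,.009): d(p+[0,y,z],(0,255,0))
cv2.imwrite("pics/g3.png",cr[:,:,::-1])
E
```

```text
[0.5145 0.1986 0.2504] [0.5105 0.1975 0.166 ] [0.004  0.0011 0.0845] [0.5124 0.1984 0.2403]
0.0 [array([254.3059, 229.5733]), array([201.3848, 164.4165])]
0.015 [array([254.2508, 240.3821]), array([200.9215, 155.4061])]
0.03 [array([254.1851, 253.2601]), array([200.4494, 146.2261])]
0.045 [array([254.1056, 268.8643]), array([199.9683, 136.8716])]
0.06 [array([254.0071, 288.1629]), array([199.478 , 127.3376])]
```

View pics/g3.png

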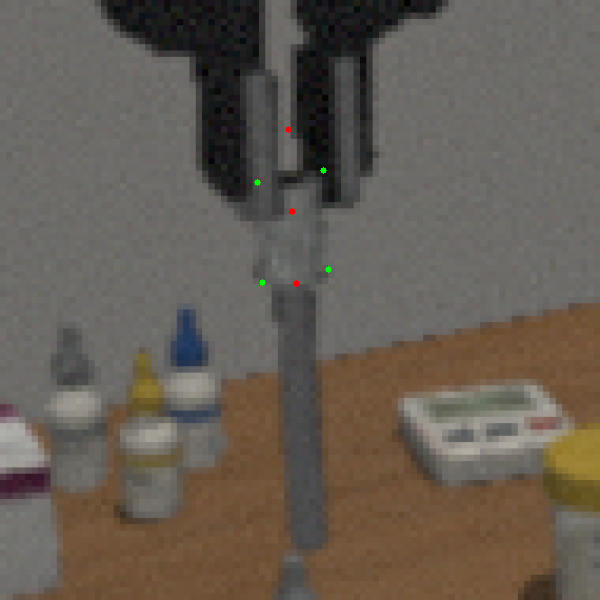

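The probe hangs vertical and is held by the upper part of its head, where predicted. I'm carrying it over to the nut.

>>> apply_moves(rows=[[-0.01,-0.08,0,0,0,0],[-0.03,-0.23,0,0,0,0],[-0.05,-0.39,0,0,0,0],[-0.06,-0.54,0,0,0,0],[-0.065,-0.61,0,0,0,0]])

```text
clock: 7.05
tcp_pos: [0.5287, 0.0422, 0.2409]
orientation: [0.007, 3.141, -0.001]
contact_force: [0.1, -0.1, -0.6]
grip_width: 0.0139
gripper_force: 58.7
```

>>> apply_moves(rows=[[-0.01,-0.15,0,0,0,0],[-0.03,-0.3,0,0,0,0],[-0.05,-0.45,0,0,0,0],[-0.065,-0.57,0,0,0,0],[-0.065,-0.61,0,0,0,0]])

```text
clock: 7.68
tcp_pos: [0.5449, -0.1084, 0.2407]
orientation: [0.004, 3.142, -0.001]
contact_force: [0.6, 0.6, -1.7]
grip_width: 0.0141
gripper_force: 58.7
```

>>> apply_moves(rows=[[0,0,0,0,0,0],[0,0,0,0,0,0]])

```text
clock: 7.92
tcp_pos: [0.545, -0.1046, 0.2405]
orientation: [0.003, -3.141, -0.001]
contact_force: [0.4, 0.2, -1.0]
grip_width: 0.014
gripper_force: 58.7
```

```bash
python3 - <<'E'
from h import *
np.set_printoptions(precision=4,suppress=True)
o=r.get_obs();p=o["tcp_pos"];print(p,o["joints"],o["orientation"],o["contact_force"])
F=[r.grab_frame(n) for n in("wrist","scene","top")]
for t,z in dict(port_mouth=.131,nut_grip=.121,vessel=0,probe_tip=p[2]-.074).items():
    for n,h in zip("wst",F):
        for k in r.landmark_of(h,t)[:2]: print(t,n,round(k["conf"],2),np.round(k["point"],1),atz(h,k["point"],z))
print(proj(F[0],[p[0],p[1],.131]),proj(F[0],[p[0],p[1],p[2]-.074]))
u,v=proj(F[0],[p[0],p[1],.131]).astype(int);print(u,v)
a=cv2.resize(F[0]["pixels"][v-70:v+70,u-70:u+70],(400,400),interpolation=3)
u,v=proj(F[1],[p[0],p[1],.131]).astype(int);print(u,v)
b=cv2.resize(F[1]["pixels"][v-70:v+70,u-70:u+70],(400,400),interpolation=3)
cv2.imwrite("pics/n1.png",np.hstack([a,b])[:,:,::-1])
E
```

```text
[ 0.545  -0.1046  0.2405] [-0.2865  0.2614  0.4429  1.8341 -0.1273  1.0743  1.7771] [ 0.0034 -3.1413 -0.0015] [ 0.38    0.2051 -0.9774]
port_mouth w 0.68 [254.  179.9] [ 0.5414 -0.1049  0.131 ]
port_mouth s 0.84 [331.2 181. ] [ 0.5489 -0.1168  0.131 ]
port_mouth s 0.49 [327.6 187.4] [ 0.5267 -0.0873  0.131 ]
port_mouth t 0.83 [316.5 210.3] [ 0.5521 -0.1027  0.131 ]
nut_grip w 0.86 [249.7 178.1] [ 0.5421 -0.1095  0.121 ]
nut_grip s 0.93 [325.9 187.7] [ 0.5448 -0.0994  0.121 ]
nut_grip s 0.38 [323.9 238.2] [0.3855 0.0436 0.121 ]
nut_grip t 0.67 [317.7 211.9] [ 0.5503 -0.1064  0.121 ]
nut_grip t 0.32 [222.  166.6] [0.6604 0.1047 0.121 ]
vessel w 0.8 [252.7 160.1] [ 0.5461 -0.107   0.    ]
vessel s 0.82 [323.3 236.2] [ 0.5487 -0.1068  0.    ]
vessel s 0.7 [327.7 187.4] [ 0.7545 -0.3003  0.    ]
vessel t 0.6 [311.2 221.5] [ 0.5487 -0.105   0.    ]
probe_tip w 0.89 [431.8  82.2] [0.4489 0.0406 0.1665]
probe_tip w 0.67 [251.2 178.6] [ 0.5305 -0.1074  0.1665]
probe_tip s 0.86 [223.5 314.7] [0.2589 0.2983 0.1665]
probe_tip s 0.59 [254.7 302.9] [0.2578 0.2592 0.1665]
probe_tip t 0.42 [205.8 271.3] [0.4241 0.1366 0.1665]
probe_tip t 0.41 [184.7 273.6] [0.4205 0.1801 0.1665]
[254.2234 183.213 ] [254.1982 193.7843]
254 183
328 182
```

View pics/n1.png

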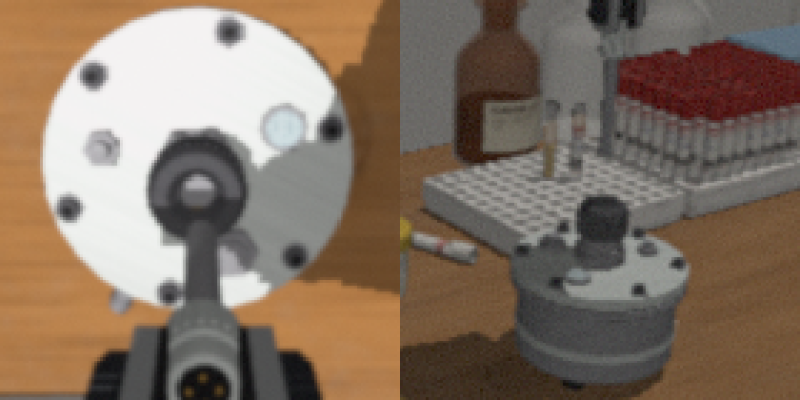

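The wrist picture shows the probe tip at crop (202,222) just in front of the nut's mouth, which is at crop (200,190). I'm fitting the lid and nut circles for an exact centre.

```bash
cat > circ.py <<'E'
from h import *
from scipy.optimize import least_squares
np.set_printoptions(precision=4,suppress=True)
def fit(f,c,z,rad,w=.004,skip=None):
    g=cv2.GaussianBlur(cv2.cvtColor(f["pixels"],cv2.COLOR_RGB2GRAY).astype(np.float32),(0,0),.8)
    c=np.array(c,float)
    for it in range(4):
        P=[]
        for a in np.arange(0,2*np.pi,np.pi/60):
            d=np.array([np.cos(a),np.sin(a)])
            if skip and skip(a): continue
            rr=np.arange(rad-w,rad+w,.0002)
            uv=np.array([proj(f,[*(c+d*q),z]) for q in rr]).astype(np.float32)
            v=cv2.remap(g,uv[:,:1],uv[:,1:],1).ravel();e=np.abs(np.gradient(v));i=e.argmax()
            if e[i]>.8: P.append(c+d*rr[i])
        P=np.array(P)
        s=least_squares(lambda q:np.hypot(*(P-q[:2]).T)-q[2],[*c,rad],loss="soft_l1",f_scale=.0006)
        c=s.x[:2]
    return s.x,len(P),np.median(np.abs(s.fun))
E
python3 - <<'E'
from circ import *
W=r.grab_frame("wrist");T=r.grab_frame("top");S=r.grab_frame("scene")
sk=lambda a:abs(a)<.9 or abs(a-2*np.pi)<.9   # +x side hidden by probe
for n,f,s in(("w",W,sk),("s",S,lambda a: not(1.6<a<6.0)),):
    for w in(.006,.004): print(n,"lid",fit(f,(.545,-.106),.085,.066,w,None if n=="s" else sk))
    print(n,"nut",fit(f,(.545,-.106),.131,.019,.004,sk),"mouth",fit(f,(.545,-.106),.131,.011,.003,sk))
print("t lid",fit(T,(.548,-.106),.085,.066,.005))
print(pose()[0])
E
```

```text
w lid (array([ 0.5433, -0.1065,  0.0653]), 85, np.float64(0.0002818902546283808))
w lid (array([ 0.5434, -0.1066,  0.0654]), 85, np.float64(0.0002525638726572077))
w nut (array([ 0.537 , -0.1054,  0.019 ]), 85, np.float64(0.0010241509902145923)) mouth (array([ 0.55  , -0.1064,  0.0134]), 77, np.float64(0.0004404909648643533))
s lid (array([ 0.5439, -0.1065,  0.0652]), 86, np.float64(0.0017842189687320154))
s lid (array([ 0.5441, -0.1062,  0.0656]), 81, np.float64(0.0014410289509221713))
s nut (array([ 0.5394, -0.0995,  0.0206]), 57, np.float64(0.0013440057127252734)) mouth (array([ 0.5442, -0.1062,  0.0134]), 41, np.float64(0.00024409987601749922))
t lid (array([ 0.5446, -0.1044,  0.0645]), 52, np.float64(0.00040343231147469544))
[ 0.545  -0.1065  0.2407]
```

>>> apply_moves(rows=[[0.005,0,0.02,0,0,0],[0.005,0,0.06,0,0,0],[0.005,0,0.1,0,0,0],[0.005,0,0.13,0,0,0],[0.005,0,0.14,0,0,0]])

```text
clock: 9.45
tcp_pos: [0.5434, -0.1064, 0.2049]
orientation: [-0.0, -3.14, 0.0]
contact_force: [-0.8, 0.4, -0.8]
grip_width: 0.0139
gripper_force: 58.7
```

>>> apply_moves(rows=[[0,0,0.01,0,0,0],[0,0,0.02,0,0,0],[0,0,0.03,0,0,0],[0,0,0.04,0,0,0],[0,0,0.04,0,0,0]])

```text
clock: 10.07
tcp_pos: [0.5436, -0.1065, 0.1955]
orientation: [-0.0, -3.141, -0.0]
contact_force: [0.2, -0.1, -1.6]
grip_width: 0.014
gripper_force: 58.7
```

>>> apply_moves(rows=[[0,0,0.02,0,0,0],[0,0,0.04,0,0,0],[0,0,0.06,0,0,0],[0,0,0.08,0,0,0],[0,0,0.08,0,0,0]])

```text
clock: 10.7
tcp_pos: [0.5434, -0.1065, 0.1752]
orientation: [-0.0, -3.141, -0.0]
contact_force: [0.4, 1.0, -1.1]
grip_width: 0.0143
gripper_force: 58.7
```

>>> apply_moves(rows=[[0,0,0.01,0,0,0],[0,0,0.02,0,0,0],[0,0,0.03,0,0,0],[0,0,0.04,0,0,0],[0,0,0.05,0,0,0]])

```text
clock: 11.32
tcp_pos: [0.5437, -0.1065, 0.163]
orientation: [-0.0, -3.142, -0.0]
contact_force: [-0.5, 0.0, -0.2]
grip_width: 0.0142
gripper_force: 58.7
```

>>> apply_moves(rows=[[0,0,0.015,0,0,0],[0,0,0.03,0,0,0],[0,0,0.045,0,0,0],[0,0,0.05,0,0,0],[0,0,0.05,0,0,0]])

```text
clock: 11.95
tcp_pos: [0.5435, -0.1065, 0.1504]
orientation: [-0.0, -3.141, 0.0]
contact_force: [-0.4, -0.6, -1.9]
grip_width: 0.0141
gripper_force: 58.8
```

>>> apply_moves(rows=[[0,0,0.01,0,0,0],[0,0,0.02,0,0,0],[0,0,0.03,0,0,0],[0,0,0.03,0,0,0],[0,0,0.03,0,0,0]])

```text
clock: 12.58
tcp_pos: [0.5431, -0.1065, 0.1426]
orientation: [-0.0, -3.14, 0.0]
contact_force: [-0.7, -0.8, -3.8]
grip_width: 0.0142
gripper_force: 58.6
```

>>> apply_moves(rows=[[0,0,0.004,0,0,0],[0,0,0.008,0,0,0]])

```text
clock: 12.82
tcp_pos: [0.5442, -0.1065, 0.1416]
orientation: [0.0, 3.141, 0.0]
contact_force: [-0.1, -0.0, 1.8]
grip_width: 0.0142
gripper_force: 59.0
```

>>> apply_moves(rows=[[0,0,0.004,0,0,0],[0,0,0.008,0,0,0]])

```text
clock: 13.08
tcp_pos: [0.544, -0.1066, 0.1394]
orientation: [0.0, 3.141, 0.0]
contact_force: [-0.1, -0.2, 1.2]
grip_width: 0.014
gripper_force: 59.0
```

>>> apply_moves(rows=[[0,0,0.004,0,0,0],[0,0,0.008,0,0,0]])

```text
clock: 13.32
tcp_pos: [0.5438, -0.1065, 0.1372]
orientation: [0.0, 3.142, 0.0]
contact_force: [-1.0, 0.2, 1.9]
grip_width: 0.0136
gripper_force: 59.1
```

>>> apply_moves(rows=[[0,0,0.004,0,0,0],[0,0,0.004,0,0,0]])

```text
clock: 13.58
tcp_pos: [0.5434, -0.1065, 0.1359]
orientation: [-0.0, -3.141, 0.0]
contact_force: [-0.5, -1.1, 0.4]
grip_width: 0.0141
gripper_force: 58.9
```

>>> apply_moves(rows=[[0,0,0.004,0,0,0],[0,0,0.004,0,0,0]])

```text
clock: 13.82
tcp_pos: [0.5438, -0.1065, 0.1352]
orientation: [-0.0, -3.142, -0.0]
contact_force: [0.4, 0.5, 1.0]
grip_width: 0.0139
gripper_force: 59.1
```

>>> apply_moves(rows=[[0,0,0.003,0,0,0],[0,0,0.003,0,0,0]])

```text
clock: 14.08
tcp_pos: [0.5444, -0.1066, 0.135]
orientation: [0.0, 3.14, 0.0]
contact_force: [-0.2, 1.7, 4.7]
grip_width: 0.0137
gripper_force: 59.5
```

>>> apply_moves(rows=[[0,0,0.003,0,0,0],[0,0,0.003,0,0,0]])

```text
clock: 14.32
tcp_pos: [0.545, -0.1066, 0.1348]
orientation: [0.0, 3.139, 0.0]
contact_force: [-0.2, 0.7, 8.5]
grip_width: 0.0141
gripper_force: 59.9
```

>>> apply_moves(rows=[[0,0,0.002,0,0,0],[0,0,0.002,0,0,0]])

```text
clock: 14.58
tcp_pos: [0.5454, -0.1067, 0.1347]
orientation: [0.0, 3.138, 0.0]
contact_force: [0.1, 0.1, 10.6]
grip_width: 0.0141
gripper_force: 60.1
```

The probe is home, pressed with about 11 N at TCP z 0.135. I'm releasing it and starting a test yaw.

>>> apply_moves(rows=[[0,0,0,0,0,0],[0,0,0,0,0,0],[0,0,0,0,0,0],[0,0,0,0,0,0],[0,0,0,0,0,0]], claw=0.8)

```text
clock: 15.2
tcp_pos: [0.5436, -0.1065, 0.1331]
orientation: [-0.0, -3.141, 0.0]
contact_force: [0.4, -0.1, 0.1]
grip_width: 0.068
gripper_force: 0.0
```

>>> apply_moves(rows=[[0,0,0,0,0,-0.05],[0,0,0,0,0,-0.1],[0,0,0,0,0,-0.2],[0,0,0,0,0,-0.2],[0,0,0,0,0,-0.2]])

```text
clock: 15.82
tcp_pos: [0.5437, -0.1066, 0.1332]
orientation: [-0.486, 3.104, 0.0]
contact_force: [0.8, -0.4, 0.3]
grip_width: 0.0683
gripper_force: 0.0
```

```bash
python3 - <<'E'
from h import *
np.set_printoptions(precision=4,suppress=True)
o=r.get_obs();print(o["tcp_pos"],o["joints"],o["orientation"],o["contact_force"],o["moment"],rel([.5436,-.1065,.1347],0))
F=[r.grab_frame(n) for n in("wrist","scene")]
p=np.array([.5436,-.1065,.163])
from h import proj
cs=[]
for f in F:
    u,v=proj(f,p).astype(int);print(u,v)
    c=f["pixels"][max(v-60,0):v+60,u-60:u+60].copy();c=cv2.resize(c,(400,400),interpolation=3)
    cs.append(c)
cv2.imwrite("pics/r1.png",np.hstack(cs)[:,:,::-1])
E
```

```text
[ 0.5437 -0.1066  0.1332] [-0.1859  0.3802  0.3348  1.9397 -0.1634  0.8476  2.1169] [-0.4864  3.1037  0.0001] [ 0.7595 -0.3828  0.2849] [-0.0097  0.0067 -0.0296] (array([ 0.0004,  0.0005, -0.0061]), array([0.    , 0.    , 0.1979]))
253 251
330 168
```

View pics/r1.png

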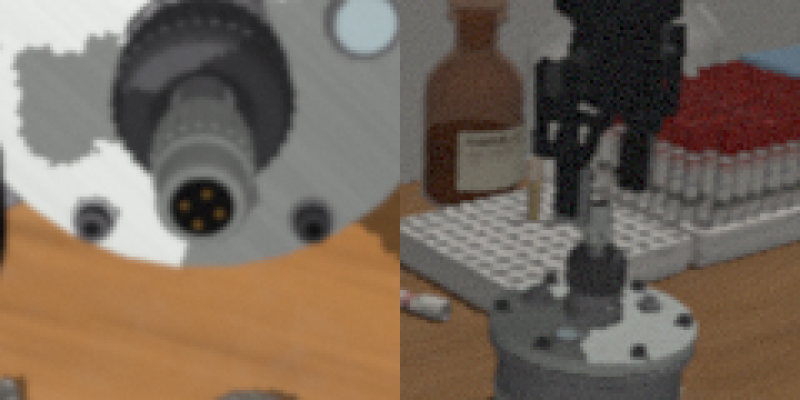

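The wrist crop puts the socket at (203,205), where it is expected with the probe home. The scene crop is less clear, so I'm checking the head height numerically.

```bash
python3 - <<'E'
from h import *
np.set_printoptions(precision=4,suppress=True)
F=[r.grab_frame(n) for n in("wrist","scene","top")]
ps=[]
for f in F:
    K=r.landmark_of(f,"probe_head");q=proj(f,[.5436,-.1065,.150])
    K=sorted(K,key=lambda k:np.hypot(*(k["point"]-q)));print(K[0]["conf"],K[0]["point"],q,proj(f,[.5436,-.1065,.172]));ps.append(K[0]["point"])
    o=[k for k in r.search_frame(f,"probe_head")];print([ (round(k["conf"],2),np.round(k["rect"])) for k in o][:3])
print(tri(F[:2],ps[:2]),F[0]["intrinsics"][0,0])
f=F[0]
for z in(.163,.185):
    for dy in(-.009,.009): print(z,proj(f,[.5436,-.1065+dy,z]))
print("wrist crop rim cols",253-60+155/3.333,253-60+258/3.333)
f=F[1]
for z in(.131,.137,.163,.185): print(z,proj(f,[.5436,-.1065,z]),proj(f,[.5436,-.1155,z]))
u,v=proj(f,[.5436,-.1065,.15]).astype(int)
cv2.imwrite("pics/s2.png",cv2.resize(f["pixels"][v-30:v+30,u-40:u+40],(800,600),interpolation=3)[:,:,::-1]);print(u,v)
E
```

```text
0.6 [250.0, 242.7] [253.2509 240.3912] [253.0322 260.4191]
[(0.73, array([236., 215.,  35.,  49.]))]
0.63 [329.8, 174.2] [329.8957 174.3624] [330.7172 164.396 ]
[(0.86, array([248., 251.,  10.,  56.])), (0.77, array([214., 260.,  15.,  53.]))]
0.6 [204.0, 271.5] [319.5361 212.5167] [320.846  210.6277]
[(0.52, array([172., 266.,  12.,   8.])), (0.48, array([201., 266.,   8.,   9.]))]
[ 0.5457 -0.1079  0.1495] 270.2303545757603
0.163 [237.6144 247.1352]
0.163 [268.4748 255.9143]
0.185 [234.8142 270.3316]
0.185 [270.6963 280.2359]
wrist crop rim cols 239.5046504650465 270.4077407740774
0.131 [329.1998 182.8058] [332.4416 181.9416]
0.137 [329.4182 180.1556] [332.668  179.3021]
0.163 [330.379  168.4982] [333.6637 167.6926]
0.185 [331.2107 158.4085] [334.5253 157.6455]
329 174
```

View pics/s2.png

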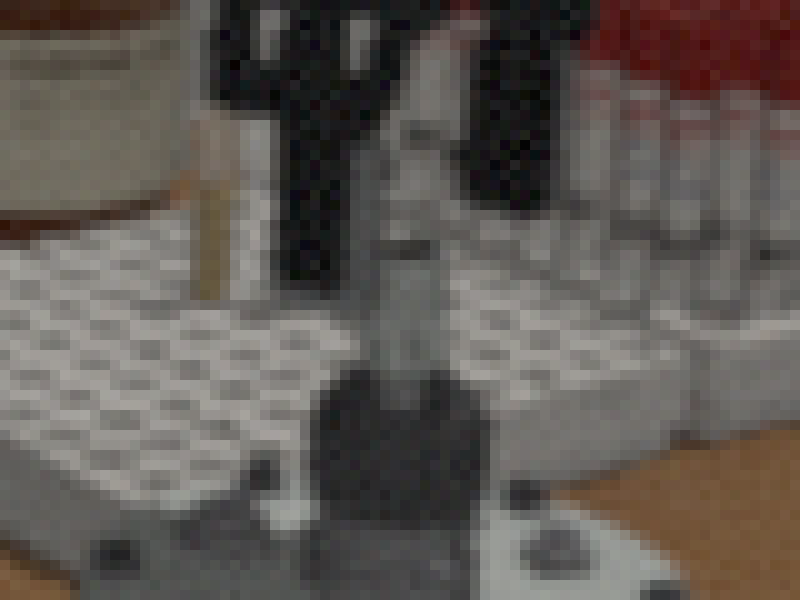

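The head top sits at row 168.5, exactly at z = 0.163, so the probe is home. Clockwise turning lowers j7, so there is plenty of room. I'm descending to the nut.

>>> apply_moves(rows=[[0,0,0.03,0,0,0],[0,0,0.07,0,0,0],[0,0,0.1,0,0,0],[0,0,0.13,0,0,0],[0,0,0.133,0,0,0]], claw=0.7)

```text
clock: 17.0
tcp_pos: [0.5432, -0.1065, 0.0991]
orientation: [0.491, -3.102, -0.0]
contact_force: [-0.0, -1.0, 0.2]
grip_width: 0.06
gripper_force: 0.0
```

>>> apply_moves(rows=[[0,0,0,0,0,0],[0,0,0,0,0,0],[0,0,0,0,0,0],[0,0,0,0,0,0],[0,0,0,0,0,0]], claw=0, newtons=80)

```text
clock: 17.62
tcp_pos: [0.5443, -0.1074, 0.1009]
orientation: [-0.49, 3.102, -0.001]
contact_force: [-1.1, -2.4, 5.9]
grip_width: 0.0345
gripper_force: 79.3
```

```bash
cat > st.py <<'E'
from h import *
np.set_printoptions(precision=3,suppress=True)
o=r.get_obs();print(o["clock"],o["tcp_pos"],o["contact_force"],o["moment"],o["joints"][6],o["grip_width"],"yaw",R.from_rotvec(o["orientation"]).as_matrix()[:2,1])
E
python3 st.py
```

```text
17.625 [ 0.544 -0.107  0.101] [-1.146 -2.401  5.861] [-0.501  0.294  0.001] 2.1387063370467927 0.034475030298183225 yaw [-0.308  0.951]
```

>>> apply_moves(rows=[[0,0,0,0,0,0.032],[0,0,0,0,0,0.064],[0,0,0,0,0,0.064]])

```text
clock: 18.0
tcp_pos: [0.5442, -0.1073, 0.1008]
orientation: [-0.334, 3.123, -0.002]
contact_force: [-2.1, -2.5, 6.5]
grip_width: 0.0345
gripper_force: 79.4
```

```bash
python3 st.py
```

```text
18.0 [ 0.544 -0.107  0.101] [-2.086 -2.492  6.481] [-0.423  0.35   0.179] 2.052418824243945 0.03451319337016961 yaw [-0.211  0.977]
```

>>> apply_moves(rows=[[0,0,0,0,0,0.032],[0,0,0,0,0,0.064],[0,0,0,0,0,0.064]])

```text
clock: 18.38
tcp_pos: [0.5442, -0.1072, 0.1008]
orientation: [-0.177, 3.135, -0.001]
contact_force: [-1.4, -1.7, 6.6]
grip_width: 0.0347
gripper_force: 79.4
```

```bash
python3 st.py
```

```text
18.375 [ 0.544 -0.107  0.101] [-1.431 -1.727  6.561] [-0.385  0.404  0.131] 1.9664520751327401 0.034718074561526494 yaw [-0.112  0.994]
```

>>> apply_moves(rows=[[0,0,0,0,0,0.032],[0,0,0,0,0,0.064],[0,0,0,0,0,0.064]])

```text
clock: 18.75
tcp_pos: [0.5442, -0.107, 0.1009]
orientation: [-0.019, 3.14, -0.001]
contact_force: [-1.7, -0.9, 6.9]
grip_width: 0.0341
gripper_force: 79.5
```

```bash
python3 st.py
```

```text
18.75 [ 0.544 -0.107  0.101] [-1.658 -0.874  6.86 ] [-0.333  0.395  0.081] 1.8807746122397457 0.03405759807817178 yaw [-0.012  1.   ]
```

>>> apply_moves(rows=[[0,0,0,0,0,0.032],[0,0,0,0,0,0.064]])

```text
clock: 19.0
tcp_pos: [0.5442, -0.1069, 0.1009]
orientation: [0.14, 3.137, -0.0]
contact_force: [-2.7, -0.8, 6.8]
grip_width: 0.0343
gripper_force: 79.5
```

```bash
python3 st.py
```

```text
19.0 [ 0.544 -0.107  0.101] [-2.712 -0.788  6.787] [-0.307  0.438  0.349] 1.7947176360149018 0.03434991252608243 yaw [0.089 0.996]
```

>>> apply_moves(rows=[[0,0,0,0,0,0.032],[0,0,0,0,0,0.064]])

```text
clock: 19.25
tcp_pos: [0.5442, -0.1068, 0.1009]
orientation: [0.297, 3.126, -0.0]
contact_force: [-1.8, -0.4, 6.8]
grip_width: 0.0343
gripper_force: 79.5
```

```bash
python3 st.py
```

```text
19.25 [ 0.544 -0.107  0.101] [-1.769 -0.442  6.845] [-0.181  0.423  0.359] 1.7095628212025653 0.03430994933162149 yaw [0.188 0.982]
```

Read at the end of a running step, the moment gives the free drag (0.35 N·m). I'm continuing the same way.

>>> apply_moves(rows=[[0,0,0,0,0,0.032],[0,0,0,0,0,0.064]])

```text
clock: 19.5
tcp_pos: [0.5443, -0.1067, 0.1009]
orientation: [0.453, 3.107, 0.0]
contact_force: [-2.1, -0.2, 6.6]
grip_width: 0.0344
gripper_force: 79.5
```

```bash
python3 st.py
```

```text
19.5 [ 0.544 -0.107  0.101] [-2.062 -0.191  6.589] [-0.152  0.422  0.425] 1.624790070778716 0.03441847026509347 yaw [0.286 0.958]
```

>>> apply_moves(rows=[[0,0,0,0,0,0.032],[0,0,0,0,0,0.064]])

```text
clock: 19.75
tcp_pos: [0.5443, -0.1066, 0.1008]
orientation: [0.609, 3.081, 0.0]
contact_force: [-2.0, -0.5, 8.1]
grip_width: 0.0339
gripper_force: 79.5
```

```bash
python3 st.py
```

```text
19.75 [ 0.544 -0.107  0.101] [-1.966 -0.506  8.069] [-0.063  0.376  0.425] 1.5401811730419703 0.033921426713039715 yaw [0.38  0.925]
```

>>> apply_moves(rows=[[0,0,0,0,0,0.032],[0,0,0,0,0,0.064]])

```text
clock: 20.0
tcp_pos: [0.5443, -0.1064, 0.1009]
orientation: [0.763, 3.046, 0.001]
contact_force: [-1.0, 0.1, 6.0]
grip_width: 0.0343
gripper_force: 79.5
```

```bash
python3 st.py
```

```text
20.0 [ 0.544 -0.106  0.101] [-1.013  0.139  5.999] [-0.006  0.361  0.349] 1.4560132630254747 0.034327150172637974 yaw [0.471 0.882]
```

>>> apply_moves(rows=[[0,0,0,0,0,0.032],[0,0,0,0,0,0.064]])

```text
clock: 20.25
tcp_pos: [0.5444, -0.1063, 0.1008]
orientation: [0.915, 3.004, 0.001]
contact_force: [-1.0, -0.2, 6.7]
grip_width: 0.0345
gripper_force: 79.5
```

```bash
python3 st.py
```

```text
20.25 [ 0.544 -0.106  0.101] [-0.963 -0.233  6.68 ] [0.035 0.308 0.38 ] 1.3720815604470136 0.03454317442594525 yaw [0.557 0.83 ]
```

>>> apply_moves(rows=[[0,0,0,0,0,0.032],[0,0,0,0,0,0.064]])

```text
clock: 20.5
tcp_pos: [0.5445, -0.1062, 0.1009]
orientation: [1.064, 2.954, 0.001]
contact_force: [-1.8, 0.8, 7.7]
grip_width: 0.0347
gripper_force: 79.5
```

```bash
python3 st.py
```

```text
20.5 [ 0.544 -0.106  0.101] [-1.783  0.81   7.715] [0.099 0.273 0.379] 1.288543207095561 0.034677517578803684 yaw [0.638 0.77 ]
```

>>> apply_moves(rows=[[0,0,0,0,0,0.032],[0,0,0,0,0,0.064]])

```text
clock: 20.75
tcp_pos: [0.5446, -0.1062, 0.1009]
orientation: [1.211, 2.897, 0.002]
contact_force: [-1.0, 0.4, 6.0]
grip_width: 0.0344
gripper_force: 79.5
```

```bash
python3 st.py
```

```text
20.75 [ 0.545 -0.106  0.101] [-1.     0.404  5.998] [0.115 0.264 0.342] 1.2053590185212857 0.034418735016733946 yaw [0.712 0.702]
```

>>> apply_moves(rows=[[0,0,0,0,0,0.032],[0,0,0,0,0,0.064]])

```text
clock: 21.0
tcp_pos: [0.5447, -0.1061, 0.1008]
orientation: [1.355, 2.833, 0.002]
contact_force: [-0.6, 0.5, 6.4]
grip_width: 0.0343
gripper_force: 79.5
```

```bash
python3 st.py
```

```text
21.0 [ 0.545 -0.106  0.101] [-0.632  0.515  6.409] [0.119 0.236 0.495] 1.1226073124457432 0.03434033856608046 yaw [0.778 0.628]
```

>>> apply_moves(rows=[[0,0,0,0,0,0.032],[0,0,0,0,0,0.064]])

```text
clock: 21.25
tcp_pos: [0.5448, -0.106, 0.1009]
orientation: [1.495, 2.762, 0.002]
contact_force: [-0.6, 1.7, 6.0]
grip_width: 0.0343
gripper_force: 79.4
```

```bash
python3 st.py
```

```text
21.25 [ 0.545 -0.106  0.101] [-0.614  1.675  6.033] [0.13  0.132 0.568] 1.040213414734676 0.03432414026759428 yaw [0.837 0.547]
```

>>> apply_moves(rows=[[0,0,0,0,0,0.032],[0,0,0,0,0,0.064]])

```text
clock: 21.5
tcp_pos: [0.5449, -0.1059, 0.1009]
orientation: [1.631, 2.683, 0.002]
contact_force: [-0.7, 1.2, 5.9]
grip_width: 0.0341
gripper_force: 79.4
```

```bash
python3 st.py
```

```text
21.5 [ 0.545 -0.106  0.101] [-0.661  1.246  5.913] [0.165 0.124 0.651] 0.9582021900855544 0.03405856819515868 yaw [0.888 0.46 ]
```

The rise is now about 0.28 N·m. One half-step more, then release.

>>> apply_moves(rows=[[0,0,0,0,0,0.02],[0,0,0,0,0,0.035]])

```text
clock: 21.75
tcp_pos: [0.5449, -0.1059, 0.1009]
orientation: [1.703, 2.638, 0.002]
contact_force: [-1.2, 1.0, 6.5]
grip_width: 0.0342
gripper_force: 79.4
```

```bash
python3 st.py
```

```text
21.75 [ 0.545 -0.106  0.101] [-1.245  0.952  6.524] [0.161 0.168 0.709] 0.914161772194333 0.03424406291018223 yaw [0.911 0.412]
```

>>> apply_moves(rows=[[0,0,0,0,0,0],[0,0,0,0,0,0],[0,0,0,0,0,0],[0,0,0,0,0,0],[0,0,0,0,0,0]], claw=0.8)

```text
clock: 22.38
tcp_pos: [0.5437, -0.1066, 0.0999]
orientation: [-1.707, -2.638, 0.0]
contact_force: [-0.4, -0.0, 0.1]
grip_width: 0.0684
gripper_force: 0.0
```

>>> apply_moves(rows=[[0,0,-0.05,0,0,0],[0,0,-0.15,0,0,0],[0,0,-0.3,0,0,0],[0,0,-0.45,0,0,0],[0,0,-0.5,0,0,0]])

```text
clock: 23.0
tcp_pos: [0.5449, -0.1071, 0.2278]
orientation: [1.705, 2.635, 0.004]
contact_force: [0.4, -0.4, -0.2]
grip_width: 0.0684
gripper_force: 0.0
```

```bash
python3 - <<'E'
from h import *
np.set_printoptions(precision=4,suppress=True)
F=[r.grab_frame(n) for n in("wrist","scene")];ps=[]
for f in F:
    q=proj(f,[.544,-.1063,.150]);K=sorted(r.landmark_of(f,"probe_head"),key=lambda k:np.hypot(*(k["point"]-q)))
    print(K[0]["conf"],K[0]["point"],q);ps.append(K[0]["point"])
print(tri(F,ps))
cs=[]
for f in F:
    u,v=proj(f,[.544,-.1063,.150]).astype(int);cs.append(cv2.resize(f["pixels"][v-40:v+40,u-40:u+40],(400,400),interpolation=3))
cv2.imwrite("pics/end.png",np.hstack(cs)[:,:,::-1])
E
```

```text
0.93 [256.9, 190.9] [255.4624 190.78  ]
0.62 [329.1, 176.7] [329.6935 174.3212]
[ 0.5463 -0.1075  0.1437]
```

View pics/end.png

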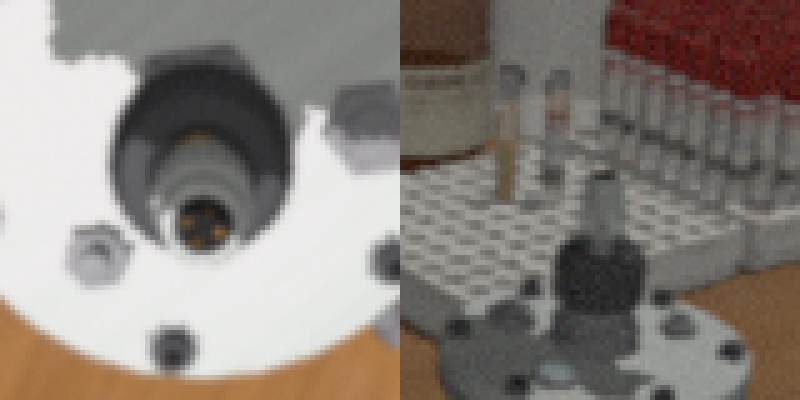

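The probe stands upright in the nut with its head top at scene crop (602,172), z ≈ 0.163. The gripper is clear of everything, so I'm handing in.

```bash
python3 -c "
from bench import r
print(r.hand_in())"
```

```text
the job is handed in; nothing more can be done
None
```

The job is handed in, with no verdict returned: the probe is home on the thermowell floor (pressed at about 11 N), the nut is tightened to about 0.33 N·m above its free drag, the gripper is clear, and the plug, dropper bottle and cup were not touched.

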